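# Stack a keyed module on its test base and close it with its cover

### The job

Take the black module tray with the blue board out of the sloping wooden rack and set it on the key plate of the metal base, orange ends together, so that both lugs drop fully into their pockets; then put the grey cover on the tray the same way, fully home. Set both down gently, do not drop them, lay neither part on the bench top at any time, and leave the tape, the screwdriver and the black strips beside them where they are.

Things in the scene. Friction and masses are not known exactly. Their poses are not given: they have to be found in the camera images.
- carrier_center (a point): Module tray: black, 150 x 56 mm, body 36 mm high, open in the middle with a blue board. Point: middle of its body, half-way up (18 mm above its underside, lugs excluded). x along its length, y across its 56 mm width (the grasp), z up out of its top. An orange line across its top marks the +x end (broad lug, broad pocket).
- carrier: The same tray, origin in the middle of its underside (lugs excluded). Two lugs stick 10 mm out below, on its centre line 52 mm from the middle: at its +x end a broad one (14 along x, 26 along y), at its -x end a narrow one (14 by 12). They fit the pockets below with 2 mm to spare each way in x and 3 mm in y, one way round only. Mass 0.17 to 0.42 kg.
- carrier_top (a point): Middle of the tray's top plane, 36 mm above its underside. In this top are two pockets 12 mm deep on the centre line, 52 mm from the middle: 18 x 32 mm (x, y) at the +x, orange end, 18 x 18 mm at the other. They take the cover's lugs. Fully home, the cover's underside rests on this plane; with lugs beside the pockets it stands 10 mm proud.
- cover_center (a point): Cover: grey closed box with black lines on top, 150 x 56 mm, body 32 mm high. Point: middle of its body, half-way up (16 mm above its underside, lugs excluded). x along its length, y across its 56 mm width (the grasp), z up out of its top. An orange band across its top marks the +x end (broad lug).
- cover: The same cover, origin in the middle of its underside (lugs excluded). Two lugs stick 10 mm out below, on its centre line 52 mm from the middle: at its +x end a broad one (14 along x, 26 along y), at its -x end a narrow one (14 by 12). They fit the pockets below with 2 mm to spare each way in x and 3 mm in y, one way round only. Mass 0.17 to 0.42 kg.
- base: Metal base plate, fixed, 210 x 100 x 18 mm, x along its length, orange line at its +x end. Origin in the middle of its underside. A steel key plate 150 x 56 x 24 mm is bolted on it, straight and central in y, but anywhere from 8 mm back to 8 mm forward along the base's x: this offset is not reported and must be felt or seen.
- base_seat (a point): Point over the base's middle at the height of the key plate's top (42 mm above the bench), axes as the base. The key plate, somewhere within 8 mm along x, has two pockets like the tray's: 18 x 32 mm at the +x, orange end, 18 x 18 mm at the other, each 52 mm from the key plate's own middle. Home, the tray's underside lies at this height; beside the pockets, 10 mm higher.
- rack: Wooden rack, fixed, foot 190 x 250 mm, origin in the middle of its underside. Two bays, 62 mm either side of its middle along y, each a pair of rails rising at 32 degrees towards its +x, with a stop at the low end 16 mm up the part's end face. The parts lie on the rails, +x end up, lugs between the rails, long sides free for fingers. Either may be in either bay.
- tape: Bystander, leave alone: roll of yellow tape, 64 mm across, 20 high; origin at its underside.
- driver: Bystander, leave alone: screwdriver, 170 mm; origin at its underside.
- strips: Bystander, leave alone: bundle of three black strips, 20 x 140 mm, 24 high; origin at its underside.
There are look-alikes about, which are no part of the job. Leave any red look-alike of the carrier alone.

How it is judged:
On the way:
1. the tray is home on the key plate with both lugs in their pockets (x of carrier_center in the frame of base between -0.014 and 0.014 m and y of carrier_center in the frame of base between -0.005 and 0.005 m and z of carrier_center in the frame of base between 0.056 and 0.0625 m and angle between carrier_center's own z axis and vertical below 0.05 rad), for 0.2 s.
At the end, for the whole second after the job is handed in: The tray is home on the key plate (its middle within 14 mm along and 5 mm across the base's middle, 56 to 62.5 mm above the base's underside, level within 0.05 rad), the cover is home on the tray (middles within 5 mm in x and y, 30 to 36.5 mm apart in height, level within 0.05 rad), both at rest (all of step 1 and x of cover_center in the frame of carrier_center between -0.005 and 0.005 m and y of cover_center in the frame of carrier_center between -0.005 and 0.005 m and z of cover_center in the frame of carrier_center between 0.03 and 0.0365 m and angle between cover_center's own z axis and vertical below 0.05 rad and linear speed of each of carrier, cover below 0.02 m/s); the robot touches nothing.
It fails at once if the tray or the cover is laid on the bench top (height (world z) of any of carrier_center, cover_center below 0.04 m).
It fails at once if the tray or the cover is dropped on its seat (faster than 0.55 m/s just over it, a fall of some 15 mm) ((z of carrier_center in the frame of base below 0.0735 m and horizontal distance between carrier_center and base below 0.04 m and linear speed of carrier above 0.55 m/s) or (z of cover_center in the frame of carrier_center below 0.0475 m and horizontal distance between cover_center and carrier_center below 0.04 m and linear speed of cover above 0.55 m/s)).
It fails at once if the tape, the screwdriver or the strips are moved by more than 30 mm (distance of any of tape, driver, strips from where it was at the start of the episode above 0.03 m).
It also fails if it takes over 67 s, if anything falls off the work surface, if the arm or the gripper's body presses on something with over 40 N, if the wrist force passes 120 N, or if a joint passes its speed limit or range.

### The arm

A 6-joint arm with a two-finger parallel gripper is mounted at the origin on the work surface. World frame = base frame: x ahead of the robot, y to its left, z up, the work surface at z = 0. Lengths are in m, angles in rad, forces in N, time in s.
With the tool pointing down it reaches from about 0.375 to 0.9 m from the base axis. Payload 3.1 kg.
Tool frame: the origin (TCP) lies between the finger pads; the fingertips stand 17 mm ahead of it and the grasp point (between the pads) lies 2 mm behind it; x points along the fingers, z is the direction in which the jaws open and shut, and the axes are right-handed (so a half turn about x gives the same grasp; the last joint's range is limited). The gripper opens to 87 mm and grips with 3 to 60 N. Pads are 19 mm wide; open, the fingers measure 117 mm over their backs; the gripper's body (75 mm by 190 mm) begins 51 mm behind the grasp point.
Start: joints at [-1.29, 0.527, 1.433, -0, 1.181, -0.178], TCP at [0.277, -0.56, 0.218] pointing down, gripper open.
Joint ranges: [-3.08, 3.08], [-0.75, 2.2], [0.22, 2.44], [-1.43, 4.57], [0, 2.65], [-2.85, 2.85]. Speed limits (rad/s): [2.79, 2.79, 3.14, 3.14, 3.14, 3.14].

### API

Orientations are given as a unit quaternion [w, x, y, z].
In Python, from bench import env gives the robot as it stands.
- The arm moves only by the tool servo_tool, never from a script. Its argument "targets" is a list of rows, each a list of 4 numbers: the shift along the tool's x, y, z in m, then the turn about the tool's x in rad. A call has exactly 10 rows; each row is the pose to reach, as a shift and turn from the pose commanded when the call began, along the tool's axes at that moment; what a row does not reach only later rows make up. A row lasts 1/8 s, in which the tool goes at most 62.5 mm and 10.7 degrees, less where a joint would pass 70% of its speed; a pose out of reach is approached as far as the arm can. A call with a gripper value outside its range is refused whole. "jaw" is the finger opening in m, from 0 to 0.087, set as the call begins (left out, the last holds). The fingers move at their own pace and stop on an object; "newtons" is the grip in N (left out, the last holds). Time passes only in rows, so rows that repeat a pose let the fingers close, or fill a call up. It gives the time, the measured TCP pose, the force and the opening at its end, in the units of the state.
- env.sense(): the state, without advancing time (a new reading comes with each control period).
- env.capture(name): name is "scene" or "top"; returns the picture (384x512x3 uint8, red, green, blue); there is no depth.
- env.camera_model(name): a dict with "camera_matrix" (3x3 intrinsics, pixels), "cam_to_world" (4x4, takes a point from camera to world coordinates). Camera axes: x right, y up, looking along -z (the intrinsics and any distortion apply to the point x, -y, -z); pixel columns grow to the right and rows downward; lengths in m; the calibration is good to about 2 mm. A picture is of the moment at which its call begins. camera_model takes no time and is no camera call.
- env.job_done(): hands the job in, once; it reports no verdict.
The state is a dict: "clock": time; "joint_pos": joint angles; "qvel": joint speeds; "joint_torque": joint torques, N m; "position": TCP position; "ee_rot": TCP orientation; "ft_force": force on the tool from outside, world axes, zero at the start; "ft_torque": the same for the moment, N m; "finger_gap": finger opening in m.
Only numpy, scipy, OpenCV 4.12 (cv2) and the standard library are available. Lean on these libraries where they do the work, as an engineer would, in place of code of your own. Each camera call takes 0.05 s, during which the arm holds its last target.

## Working session

There is one attempt and no reset: what is moved stays moved. The work goes in short steps, Python scripts to look and compute and a tool call to move; the robot and the scene stay as the last step left them, time stands still between calls to the robot, and variables do not carry over. Pictures are saved under pics/ and viewed, and the job is handed in when it is done.

Besides the shell and the picture viewer there is one more tool, called by a JSON object that holds its "op" and its "data", one argument or row to a line. servo_tool: Moves the arm, as the interface text tells. Its arguments: {"type":"object","properties":{"targets":{"type":"array","items":{"type":"array","items":{"type":"number"}}},"jaw":{"type":"number"},"newtons":{"type":"number"}},"required":["targets"]}

```bash
mkdir -p pics; ls; python3 - <<'E'
from bench import env
import cv2,numpy as np
for n in("scene","top"):
    im=env.capture(n); cv2.imwrite(f"pics/{n}0.png",im[:,:,::-1]); m=env.camera_model(n); print(n,np.round(m["camera_matrix"],1).tolist(),np.round(m["cam_to_world"],4).tolist(),[k for k in m])
    print(m.get("distortion"))
s=env.sense(); print({k:np.round(v,3).tolist() for k,v in s.items()})
E
```

```text
pics
scene [[420.8, 0.0, 258.8], [0.0, 420.8, 192.8], [0.0, 0.0, 1.0]] [[0.0072, -0.7227, 0.6911, 1.3413], [1.0, 0.0042, -0.006, -0.0688], [0.0014, 0.6911, 0.7227, 0.9498], [0.0, 0.0, 0.0, 1.0]] ['camera_matrix', 'cam_to_world']
None
top [[411.0, 0.0, 250.2], [0.0, 411.0, 184.4], [0.0, 0.0, 1.0]] [[0.0232, 0.9982, -0.0548, 0.4752], [-0.9996, 0.0224, -0.0157, -0.0718], [-0.0145, 0.0552, 0.9984, 1.3057], [0.0, 0.0, 0.0, 1.0]] ['camera_matrix', 'cam_to_world']
None
{'clock': 0.1, 'joint_pos': [-1.29, 0.528, 1.434, -0.0, 1.181, -0.178], 'qvel': [-0.002, -0.001, -0.004, -0.002, -0.0, 0.001], 'joint_torque': [-0.0, -44.099, -17.715, 0.064, 0.053, -0.0], 'position': [0.277, -0.559, 0.217], 'ee_rot': [0.6, 0.373, 0.601, -0.372], 'ft_force': [0.305, -0.038, -0.698], 'ft_torque': [-0.024, -0.004, 0.101], 'finger_gap': 0.087}
```

View pics/scene0.png

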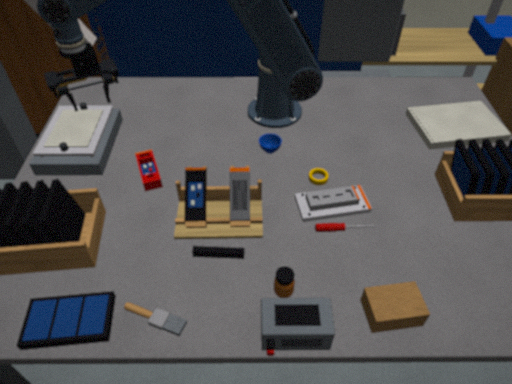

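View pics/top0.png

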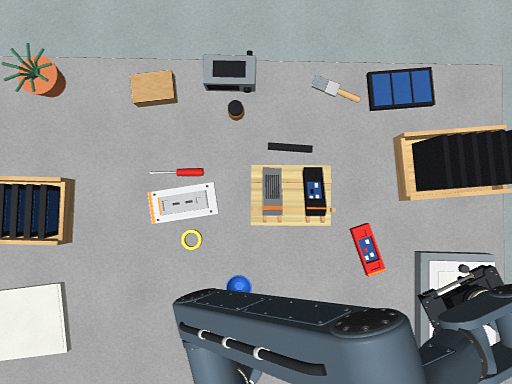

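```bash
cat >h.py <<'E'
import numpy as np,cv2
from bench import env
C={n:env.camera_model(n) for n in("scene","top")}
def ray(n,u,v):
    K=np.array(C[n]["camera_matrix"]);T=np.array(C[n]["cam_to_world"])
    p=np.linalg.inv(K)@[u,v,1]; d=T[:3,:3]@[p[0],-p[1],-p[2]]
    return T[:3,3],d/np.linalg.norm(d)
def onz(n,u,v,z):
    o,d=ray(n,u,v); return o+d*(z-o[2])/d[2]
def tri(a,b):
    o1,d1=ray("scene",*a);o2,d2=ray("top",*b)
    t=np.linalg.lstsq(np.c_[d1,-d2],o2-o1,rcond=None)[0]
    p,q=o1+d1*t[0],o2+d2*t[1]; return (p+q)/2,np.linalg.norm(p-q)
def proj(n,p):
    K=np.array(C[n]["camera_matrix"]);T=np.array(C[n]["cam_to_world"])
    c=T[:3,:3].T@(np.array(p)-T[:3,3]); c=K@[c[0],-c[1],-c[2]]; return c[:2]/c[2]
E
python3 - <<'E'
import cv2
def c(n,x,y,w,h,k,o):
    im=cv2.imread(f"pics/{n}0.png")[y:y+h,x:x+w]; cv2.imwrite(f"pics/{o}.png",cv2.resize(im,None,fx=k,fy=k,interpolation=cv2.INTER_CUBIC))
c("scene",165,155,110,90,7,"s_rack");c("scene",285,155,100,80,8,"s_base")
c("top",240,155,110,80,7,"t_rack");c("top",140,160,90,75,8,"t_base")
E
```

```text
(no output)
```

View pics/s_rack.png

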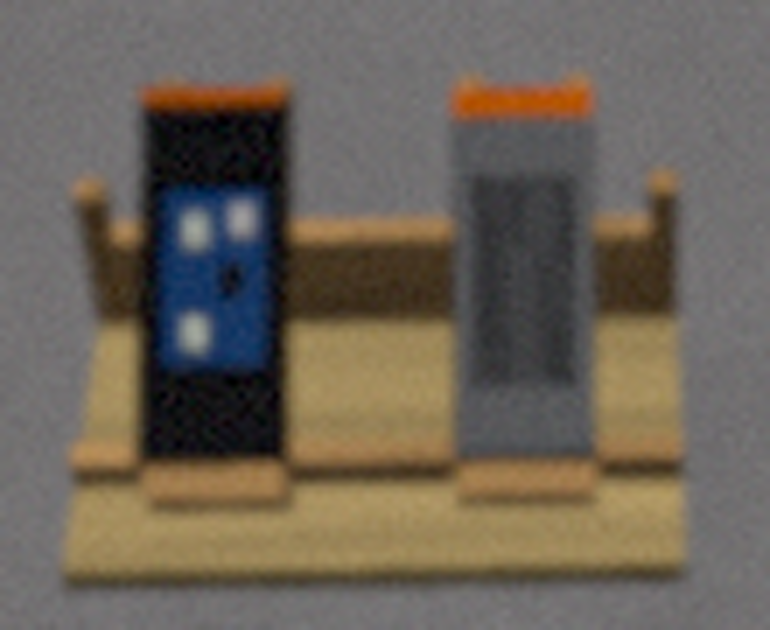

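View pics/s_base.png

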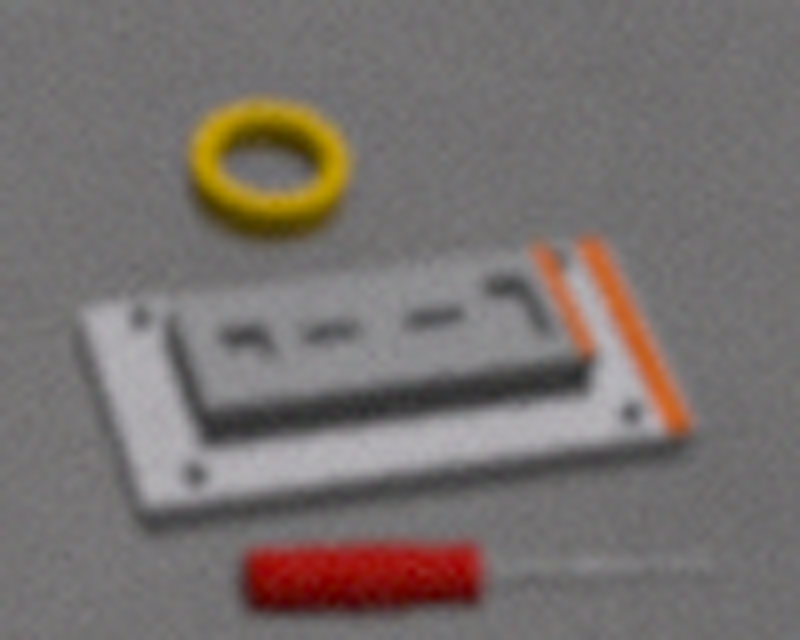

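View pics/t_rack.png

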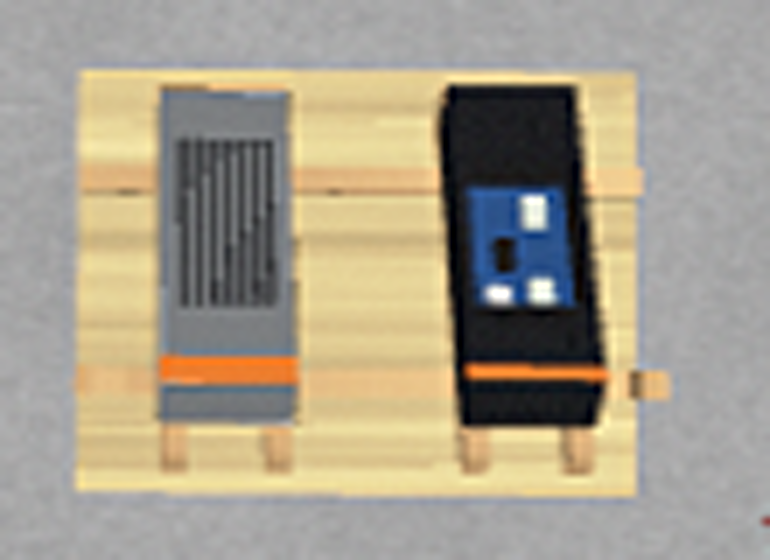

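View pics/t_base.png

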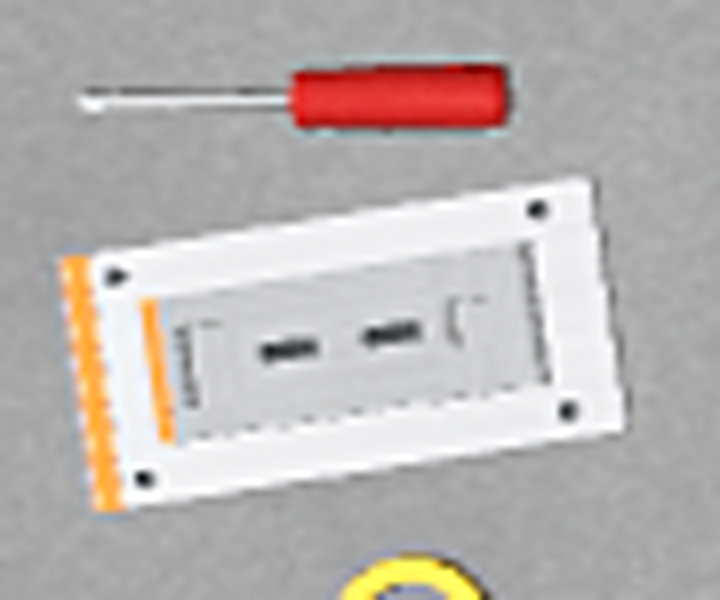

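```bash
python3 - <<'E'
from h import *
np.set_printoptions(precision=4,suppress=True)
S=lambda u,v:(165+(u+.5)/7-.5,155+(v+.5)/7-.5)
T=lambda u,v:(240+(u+.5)/7-.5,155+(v+.5)/7-.5)
SB=lambda u,v:(285+(u+.5)/8-.5,155+(v+.5)/8-.5)
TB=lambda u,v:(140+(u+.5)/8-.5,160+(v+.5)/8-.5)
def part(name,c,h):
    P=[tri(S(*a),T(*b)) for a,b in c]
    for p in P: print(name,p)
    P=np.array([p[0] for p in P]); hi=P[:2].mean(0);lo=P[2:].mean(0)
    x=hi-lo;L=np.linalg.norm(x);x/=L; z=np.cross(x,P[1]-P[0]);z/=np.linalg.norm(z);z*=np.sign(z[2])
    m=P.mean(0); print(" L",L,"x",x,"slope",np.degrees(np.arcsin(x[2])),"z",z,"topmid",m,"center",m-z*h/2, "W",np.linalg.norm(P[0]-P[1]),np.linalg.norm(P[2]-P[3]))
part("tray",[((141,90),(607,379)),((290,90),(464,379)),((146,456),(575,88)),((285,456),(447,88))],.036)
part("cover",[((451,88),(297,385)),((592,88),(159,385)),((457,456),(290,92)),((592,456),(160,92))],.032)
# rack foot corners at unknown height
for uv in [(78,70),(636,72),(76,490),(636,495)]: print("foot top z.01",onz("top",*T(*uv),.01))
for uv in [(68,577),(686,573)]: print("foot scene z0",onz("scene",*S(*uv),.0))
# base, z=.018
B=[onz("top",*TB(*uv),.018) for uv in [(60,258),(100,512),(590,178),(627,430)]]
print("base",np.array(B)); m=np.mean(B,0); d=(B[0]+B[1]-B[2]-B[3])/2; print(m,np.linalg.norm(d),np.degrees(np.arctan2(d[1],d[0])),np.linalg.norm(B[0]-B[1]))
B2=[onz("scene",*SB(*uv),.018) for uv in [(600,236),(692,430),(80,308),(148,512)]]
print("base scene",np.array(B2)); m2=np.mean(B2,0); d2=(B2[0]+B2[1]-B2[2]-B2[3])/2; print(m2,np.linalg.norm(d2),np.degrees(np.arctan2(d2[1],d2[0])))
Kp=[onz("top",*TB(*uv),.042) for uv in [(140,300),(160,443),(530,243),(549,382)]]
k=np.mean(Kp,0);d=(Kp[0]+Kp[1]-Kp[2]-Kp[3])/2;print("key top",k,np.linalg.norm(d),np.degrees(np.arctan2(d[1],d[0])))
Kp=[onz("scene",*SB(*uv),.042) for uv in [(535,242),(592,355),(172,308),(205,412)]]
k=np.mean(Kp,0);d=(Kp[0]+Kp[1]-Kp[2]-Kp[3])/2;print("key scene",k,np.linalg.norm(d),np.degrees(np.arctan2(d[1],d[0])))
from scipy.spatial.transform import Rotation as R
w=env.sense()["ee_rot"];print(R.from_quat([*w[1:],w[0]]).as_matrix())
E
```

```text
tray (array([ 0.4754, -0.2686,  0.1485]), np.float64(0.0003500796066643989))
tray (array([ 0.474 , -0.2105,  0.1469]), np.float64(0.00188654948884371))
tray (array([ 0.5999, -0.2644,  0.07  ]), np.float64(0.0039020033829819016))
tray (array([ 0.5989, -0.2101,  0.0683]), np.float64(0.0030353215047829707))
 L 0.14737986042388526 x [-0.846  -0.0154  0.533 ] slope 32.209665959339986 z [0.5323 0.0348 0.8458] topmid [ 0.5371 -0.2384  0.1084] center [ 0.5275 -0.239   0.0932] W 0.05812840928133378 0.054349918953316825
cover (array([ 0.4701, -0.1451,  0.144 ]), np.float64(0.0007061353226858323))
cover (array([ 0.4688, -0.089 ,  0.1425]), np.float64(0.00042391901522831945))
cover (array([ 0.5961, -0.143 ,  0.0645]), np.float64(0.0025156137960970367))
cover (array([ 0.5951, -0.0885,  0.0629]), np.float64(0.0007976276223694722))
 L 0.14916232110124422 x [-0.8459 -0.0085  0.5333] slope 32.22983394703219 z [0.5328 0.0351 0.8455] topmid [ 0.5325 -0.1164  0.1035] center [ 0.524  -0.117   0.0899] W 0.05610692558492259 0.05456110202505351
foot top z.01 [ 0.6094 -0.0515  0.01  ]
foot top z.01 [ 0.6139 -0.3031  0.01  ]
foot top z.01 [ 0.4202 -0.055   0.01  ]
foot top z.01 [ 0.4239 -0.3055  0.01  ]
foot scene z0 [ 0.6049 -0.3022  0.    ]
foot scene z0 [ 0.6044 -0.0516  0.    ]
base [[0.5154 0.2724 0.018 ]
 [0.4163 0.253  0.018 ]
 [0.5516 0.0646 0.018 ]
 [0.4532 0.0474 0.018 ]]
[0.4841 0.1594 0.018 ] 0.20993337500616044 100.01738963007284 0.1009757556237655
base scene [[0.414  0.2542 0.018 ]
 [0.5155 0.2707 0.018 ]
 [0.4517 0.0483 0.018 ]
 [0.554  0.0662 0.018 ]]
[0.4838 0.1598 0.018 ] 0.20875374986525302 100.51397146993054
key top [0.4849 0.1549 0.042 ] 0.15180213218640654 99.91699506715933
key scene [0.4856 0.1549 0.042 ] 0.1462932844609365 102.07723325051471
[[-0.0005  0.8962  0.4437]
 [ 0.0018  0.4437 -0.8962]
 [-1.      0.0003 -0.0019]]
```

{"op": "servo_tool", "data": {
  "targets": [
    [-0.01,0.037,-0.0175,-0.18],
    [-0.02,0.074,-0.035,-0.36],
    [-0.03,0.111,-0.0525,-0.54],
    [-0.03,0.148,-0.07,-0.72],
    [-0.03,0.185,-0.0875,-0.9],
    [-0.03,0.222,-0.105,-1.08],
    [-0.03,0.259,-0.1225,-1.26],
    [-0.03,0.295,-0.14,-1.44],
    [-0.03,0.332,-0.158,-1.62],
    [-0.03,0.369,-0.175,-1.8]
  ],
  "jaw": 0.087
}}

```text
clock: 1.35
position: [0.5308, -0.2381, 0.2476]
ee_rot: [0.665, -0.24, 0.665, 0.241]
ft_force: [0.3, -1.0, -0.9]
finger_gap: 0.0867
```

```bash
cat >>h.py <<'E'
from scipy.spatial.transform import Rotation as R
def st():
    s=env.sense();w=s["ee_rot"];M=R.from_quat([*w[1:],w[0]]).as_matrix()
    print("t",round(float(s["clock"]),2),"p",np.round(s["position"],4),"yawz",np.round(np.degrees(np.arctan2(M[1,2],M[0,2])),2),"F",np.round(s["ft_force"],2),"T",np.round(s["ft_torque"],2),"gap",round(float(s["finger_gap"]),4),"q",np.round(s["joint_pos"],2))
    return s,M
def to(p,yaw):
    s,M=st(); d=M.T@(np.array(p)-s["position"]); a=np.degrees(np.arctan2(M[1,2],M[0,2])); print("shift",np.round(d,4),"turn",np.round(-np.radians((yaw-a+180)%360-180),4))
E
python3 -c "
from h import *
to((.530,-.239,.19),91)"
```

```text
t 1.35 p [ 0.5308 -0.2381  0.2476] yawz 39.82 F [ 0.32 -0.99 -0.86] T [-0.01 -0.13 -0.02] gap 0.0867 q [-0.61  0.44  1.51 -0.    1.2  -1.31]
shift [ 0.0576 -0.0002 -0.0012] turn -0.8933
```

{"op": "servo_tool", "data": {
  "targets": [
    [0.0,0,0,-0.18],
    [0.0,0,0,-0.36],
    [0.0,0,0,-0.54],
    [0.005,0,0,-0.72],
    [0.015,0,0,-0.893],
    [0.03,0,0,-0.893],
    [0.045,0,0,-0.893],
    [0.0575,0,0,-0.893],
    [0.0575,0,0,-0.893],
    [0.0575,0,0,-0.893]
  ]
}}

```text
clock: 2.6
position: [0.5307, -0.2397, 0.1907]
ee_rot: [-0.497, 0.503, -0.497, -0.503]
ft_force: [-0.3, 0.2, 0.7]
finger_gap: 0.0869
```

```bash
python3 -c "
from h import *
to((.530,-.239,.0955),91)
for n in ('scene','top'):
    im=env.capture(n); x,y=((165,100) if n=='scene' else (230,140)); cv2.imwrite(f'pics/{n}1.png',cv2.resize(im[y:y+140,x:x+130,::-1],None,fx=4,fy=4,interpolation=cv2.INTER_CUBIC))
"
python3 -c "
import cv2,numpy as np
cv2.imwrite('pics/c1.png',cv2.resize(np.hstack([cv2.imread(f'pics/{n}1.png') for n in('scene','top')]),None,fx=.75,fy=.75))"
```

```text
t 2.6 p [ 0.5307 -0.2397  0.1907] yawz 90.62 F [-0.34  0.23  0.74] T [ 0.07 -0.12  0.  ] gap 0.0869 q [-0.62  0.5   1.57 -0.    1.07 -2.2 ]
shift [0.0952 0.0007 0.0007] turn -0.0066
```

View pics/c1.png

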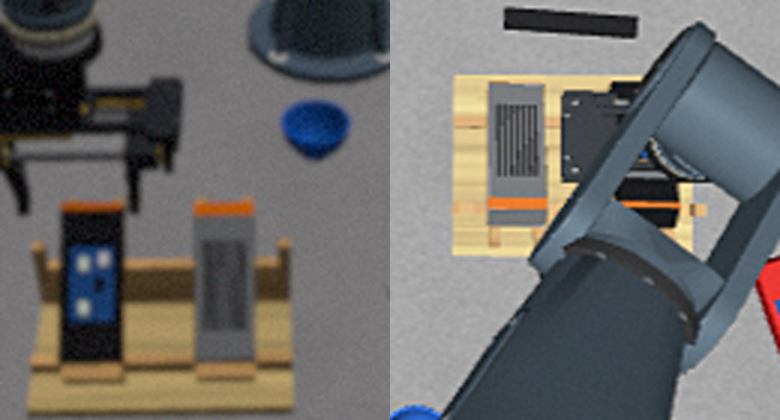

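The gripper is centred over the tray, with its fingers either side of it (scene crop, columns 20 and 135). Lowering now.

{"op": "servo_tool", "data": {
  "targets": [
    [0.015,0,0,-0.006],
    [0.03,0,0,-0.006],
    [0.045,0,0,-0.006],
    [0.06,0,0,-0.006],
    [0.07,0,0,-0.006],
    [0.08,0,0,-0.006],
    [0.088,0,0,-0.006],
    [0.095,0,0,-0.006],
    [0.095,0,0,-0.006],
    [0.095,0,0,-0.006]
  ]
}}

```text
clock: 3.95
position: [0.5306, -0.2396, 0.0958]
ee_rot: [-0.496, 0.505, -0.496, -0.504]
ft_force: [-0.2, -0.5, -0.1]
finger_gap: 0.0873
```

{"op": "servo_tool", "data": {
  "targets": [
    [0,0,0,0],
    [0,0,0,0],
    [0,0,0,0],
    [0,0,0,0],
    [0,0,0,0],
    [0,0,0,0],
    [0,0,0,0],
    [0,0,0,0],
    [0,0,0,0],
    [0,0,0,0]
  ],
  "jaw": 0.04,
  "newtons": 20
}}

```text
clock: 5.2
position: [0.5304, -0.2398, 0.0957]
ee_rot: [-0.496, 0.504, -0.496, -0.504]
ft_force: [-1.9, -3.4, 2.5]
finger_gap: 0.0558
```

```bash
python3 -c "
from h import *
st()"
```

```text
t 5.2 p [ 0.5304 -0.2398  0.0957] yawz 90.99 F [-1.91 -3.38  2.53] T [-0.35  0.13 -0.02] gap 0.0558 q [-0.62  0.64  1.65 -0.    0.86 -2.2 ]
```

{"op": "servo_tool", "data": {
  "targets": [
    [-0.008,0,0,0],
    [-0.02,0,0,0],
    [-0.035,0,0,0],
    [-0.05,0,0,0],
    [-0.065,0,0,0],
    [-0.08,0,0,0],
    [-0.095,0,0,0],
    [-0.11,0,0,0],
    [-0.12,0,0,0],
    [-0.12,0,0,0]
  ]
}}

```text
clock: 6.45
position: [0.5308, -0.2398, 0.2165]
ee_rot: [-0.496, 0.505, -0.496, -0.504]
ft_force: [-0.9, -1.0, -2.4]
finger_gap: 0.0556
```

```bash
cat >>h.py <<'E'
def pics(tag,sb,tb,k=4):
    for n,b in(("scene",sb),("top",tb)):
        if b is None: continue
        im=env.capture(n); x,y,w,h=b
        cv2.imwrite(f'pics/{n}_{tag}.png',cv2.resize(im[y:y+h,x:x+w,::-1],None,fx=k,fy=k,interpolation=cv2.INTER_CUBIC))
E
python3 -c "
from h import *
to((.485,.155,.22),10.1)
pics('2',(150,60,140,140),(230,120,140,120))"
```

```text
t 6.45 p [ 0.5308 -0.2398  0.2165] yawz 90.98 F [-0.94 -0.99 -2.4 ] T [ 0.11 -0.13 -0.01] gap 0.0556 q [-0.62  0.47  1.54 -0.    1.12 -2.2 ]
shift [-0.004   0.039   0.3955] turn 1.4117
```

View pics/scene_2.png

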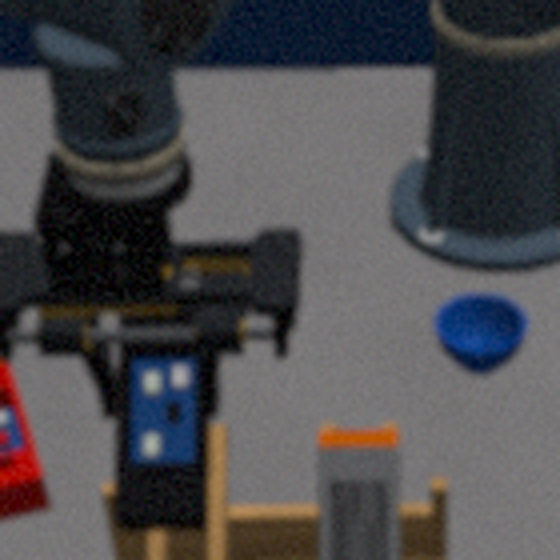

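{"op": "servo_tool", "data": {
  "targets": [
    [-0.03,0,0.0,0.0],
    [-0.04,0.002,0.02,0.14],
    [-0.04,0.006,0.07,0.3],
    [-0.04,0.011,0.12,0.46],
    [-0.04,0.016,0.17,0.62],
    [-0.04,0.021,0.22,0.8],
    [-0.04,0.026,0.27,0.97],
    [-0.03,0.031,0.32,1.14],
    [-0.01,0.036,0.365,1.3],
    [0.01,0.0385,0.392,1.412]
  ]
}}

```text
clock: 7.8
position: [0.4841, 0.1538, 0.2045]
ee_rot: [0.704, -0.061, 0.705, 0.062]
ft_force: [-0.4, 0.2, -3.1]
finger_gap: 0.0559
```

```bash
python3 -c "
from h import *
to((.4857,.1511,.16),10.1)
pics('3',(270,90,140,140),(130,130,140,120))"
```

```text
t 7.8 p [0.4841 0.1538 0.2045] yawz 9.97 F [-0.4   0.17 -3.12] T [-0.02 -0.12 -0.03] gap 0.0559 q [ 0.09  0.39  1.74  0.    1.02 -0.09]
shift [ 0.0445 -0.003   0.0012] turn -0.0023
```

View pics/scene_3.png

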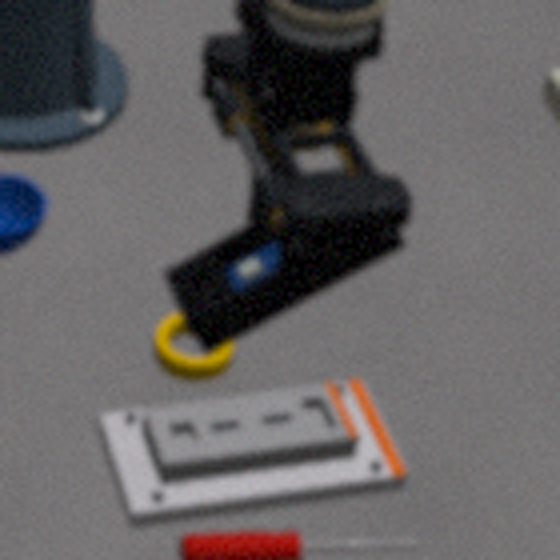

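View pics/top_3.png

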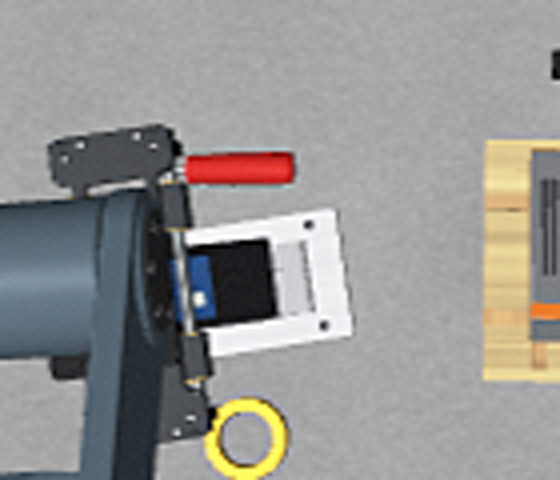

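{"op": "servo_tool", "data": {
  "targets": [
    [0.012,0,0,0],
    [0.024,0,0,0],
    [0.036,0,0,0],
    [0.048,0,0,0],
    [0.06,0,0,0],
    [0.07,0,0,0],
    [0.08,0,0,0],
    [0.088,0,0,0],
    [0.09,0,0,0],
    [0.09,0,0,0]
  ],
  "newtons": 15
}}

```text
clock: 9.15
position: [0.4853, 0.1518, 0.1156]
ee_rot: [0.704, -0.062, 0.704, 0.062]
ft_force: [-0.4, 0.7, -2.4]
finger_gap: 0.0559
```

```bash
python3 -c "
from h import *
to((.4857,.1511,.10),10.1)
pics('4',(270,90,140,140),(130,130,140,120))"
```

```text
t 9.15 p [0.4853 0.1518 0.1156] yawz 10.09 F [-0.39  0.66 -2.39] T [-0.05 -0.06 -0.  ] gap 0.0559 q [ 0.08  0.53  1.82  0.    0.79 -0.09]
shift [ 0.0156 -0.0008  0.0003] turn -0.0002
```

View pics/scene_4.png

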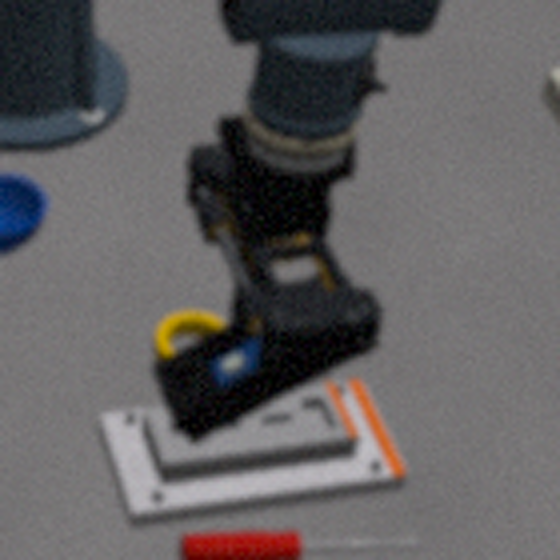

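{"op": "servo_tool", "data": {
  "targets": [
    [0.008,0,0,0],
    [0.0165,0,0,0],
    [0.019,0.004,0,0],
    [0.0217,0.008,0,0],
    [0.025,0.0115,0,0],
    [0.028,0.015,0,0],
    [0.0313,0.018,0,0],
    [0.0347,0.0213,0,0],
    [0.0347,0.0213,0,0],
    [0.0347,0.0213,0,0]
  ]
}}

```text
clock: 10.5
position: [0.4814, 0.1725, 0.0805]
ee_rot: [0.704, -0.062, 0.705, 0.062]
ft_force: [0.7, 0.3, -0.7]
finger_gap: 0.0555
```

```bash
python3 -c "
from h import *
st()
pics('5',(270,90,140,140),None)"
```

```text
t 10.5 p [0.4814 0.1725 0.0805] yawz 10.1 F [ 0.71  0.33 -0.66] T [ 0.06 -0.16 -0.02] gap 0.0555 q [ 0.13  0.59  1.83 -0.    0.71 -0.05]
```

View pics/scene_5.png

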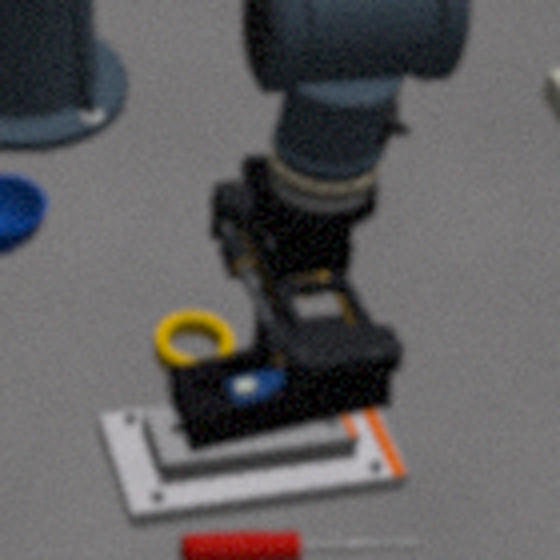

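{"op": "servo_tool", "data": {
  "targets": [
    [0.0025,0.0018,0,0],
    [0.005,0.0035,0,0],
    [0.0075,0.005,0,0],
    [0.009,0.005,0,0],
    [0.0095,0.005,0,0],
    [0.0095,0.005,0,0],
    [0.0095,0.005,0,0],
    [0.0095,0.005,0,0],
    [0.0095,0.005,0,0],
    [0.0095,0.005,0,0]
  ]
}}

```text
clock: 11.8
position: [0.4804, 0.178, 0.0721]
ee_rot: [0.704, -0.062, 0.704, 0.062]
ft_force: [-1.3, 2.1, 6.7]
finger_gap: 0.0558
```

```bash
python3 -c "
from h import *
st()
pics('6',(270,90,140,140),(130,130,140,120))"
```

```text
t 11.8 p [0.4804 0.178  0.0721] yawz 10.09 F [-1.33  2.09  6.74] T [ 0.24  0.25 -0.06] gap 0.0558 q [ 0.14  0.61  1.84  0.    0.69 -0.04]
```

View pics/scene_6.png

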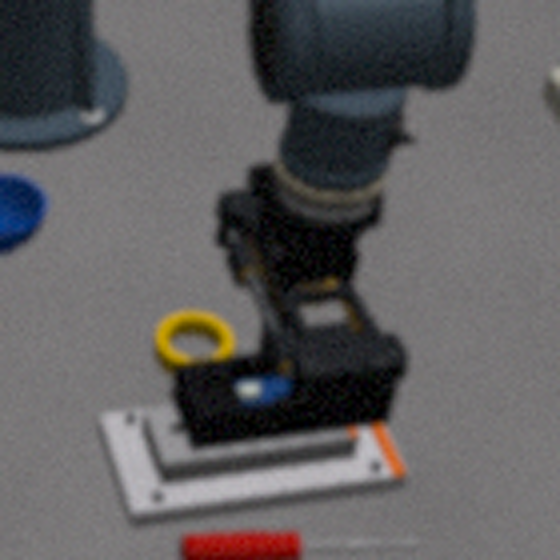

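View pics/top_6.png

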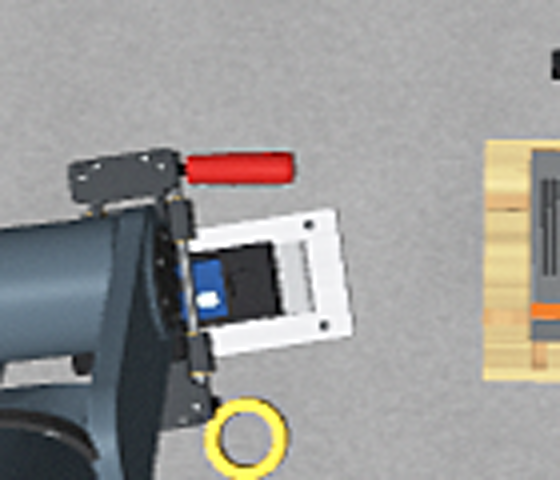

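```bash
python3 - <<'E'
import cv2
a=cv2.imread('pics/top_6.png');b=cv2.imread('pics/scene_6.png')
cv2.imwrite('pics/z1.png',cv2.resize(a[200:350,150:370],None,fx=3,fy=3)); cv2.imwrite('pics/z2.png',cv2.resize(b[330:480,140:420],None,fx=2.8,fy=2.8))
E
```

```text
(no output)
```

View pics/z1.png

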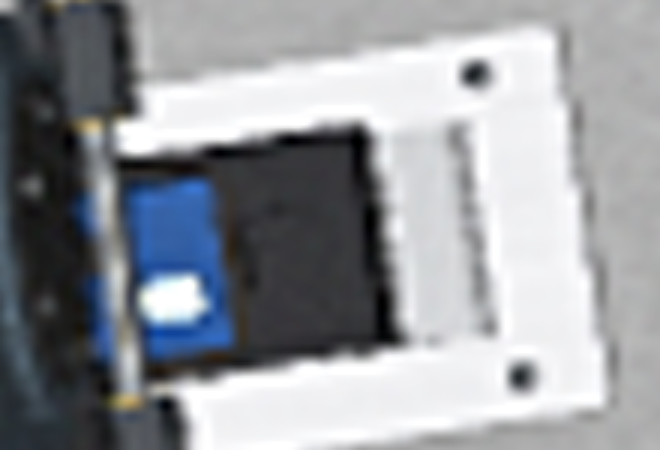

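View pics/z2.png

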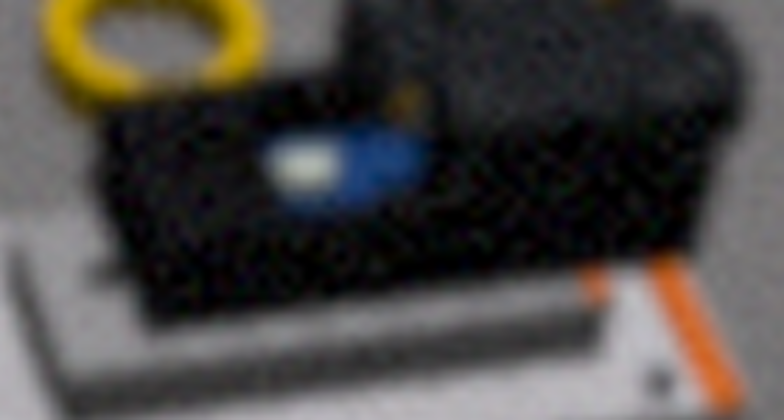

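```bash
python3 - <<'E'
from h import *
np.set_printoptions(precision=4,suppress=True)
ux=np.array([-.1753,.9845]);uy=np.array([-.9845,-.1753]);K=np.array([.485,.155])
def z1(u,v): u,v=150+(u+.5)/3-.5,200+(v+.5)/3-.5; return 130+(u+.5)/4-.5,130+(v+.5)/4-.5
def z2(u,v): u,v=140+(u+.5)/2.8-.5,330+(v+.5)/2.8-.5; return 270+(u+.5)/4-.5,90+(v+.5)/4-.5
def r(p): d=p[:2]-K; return np.array([d@ux,d@uy])*1e3
print("tcp",r(env.sense()["position"]))
for nm,uv,z in [("end bot a",(374,128),.052),("end bot b",(401,345),.052),("end top a",(360,128),.088),("end top b",(378,348),.088),("key a",(455,128),.042),("key b",(480,335),.042)]: print(nm,r(onz("top",*z1(*uv),z)))
for nm,uv,z in [("near bot -",(150,328),.052),("near bot +",(695,258),.052),("key near -",(72,385),.042),("key near +",(605,305),.042)]: print(nm,r(onz("scene",*z2(*uv),z)))
E
```

```text
tcp [23.455   0.4972]
end bot a [-54.3132 -28.7529]
end bot b [-53.078   26.9219]
end top a [-55.6839 -27.0401]
end top b [-52.1844  27.432 ]
key a [-73.5781 -26.1875]
key b [-72.1496  27.3015]
near bot - [-50.4811 -24.23  ]
near bot + [ 97.1219 -26.0592]
key near - [-72.3207 -31.2167]
key near + [ 72.9942 -29.2865]
```

{"op": "servo_tool", "data": {
  "targets": [
    [-0.003,0,0,0],
    [-0.004,-0.005,0,0],
    [-0.004,-0.01,0,0],
    [-0.004,-0.015,0,0],
    [-0.004,-0.02,0,0],
    [-0.004,-0.0215,0,0],
    [-0.002,-0.0215,0,0],
    [0.0,-0.0215,0,0],
    [0.0015,-0.0215,0,0],
    [0.0015,-0.0215,0,0]
  ]
}}

```text
clock: 13.15
position: [0.4841, 0.1566, 0.0697]
ee_rot: [0.704, -0.062, 0.705, 0.062]
ft_force: [-0.7, -0.1, -1.2]
finger_gap: 0.0556
```

```bash
python3 -c "
from h import *
st()
pics('7',(270,90,140,140),(130,130,140,120))"
```

```text
t 13.15 p [0.4841 0.1566 0.0697] yawz 10.1 F [-0.7  -0.15 -1.16] T [-0.   -0.1  -0.01] gap 0.0556 q [ 0.09  0.61  1.85  0.    0.68 -0.08]
```

View pics/scene_7.png

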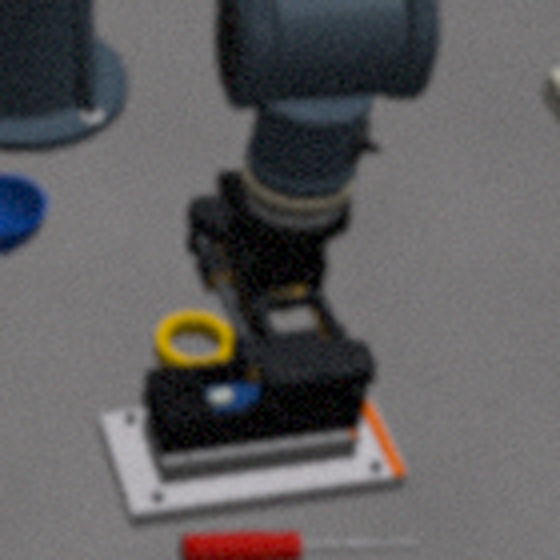

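{"op": "servo_tool", "data": {
  "targets": [
    [0.0015,0,0,0],
    [0.003,0,0,0],
    [0.0045,0,0,0],
    [0.0055,0,0,0],
    [0.0065,0,0,0],
    [0.0073,0,0,0],
    [0.0078,0,0,0],
    [0.0078,0,0,0],
    [0.0078,0,0,0],
    [0.0078,0,0,0]
  ]
}}

```text
clock: 14.5
position: [0.4843, 0.1568, 0.0622]
ee_rot: [0.704, -0.062, 0.704, 0.062]
ft_force: [-1.6, 3.3, 1.4]
finger_gap: 0.056
```

```bash
python3 -c "
from h import *
st()
pics('8',(270,90,140,140),(130,130,140,120))"
```

```text
t 14.5 p [0.4843 0.1568 0.0622] yawz 10.08 F [-1.6   3.28  1.38] T [0.54 0.08 0.  ] gap 0.056 q [ 0.09  0.63  1.85  0.    0.67 -0.08]
```

View pics/scene_8.png

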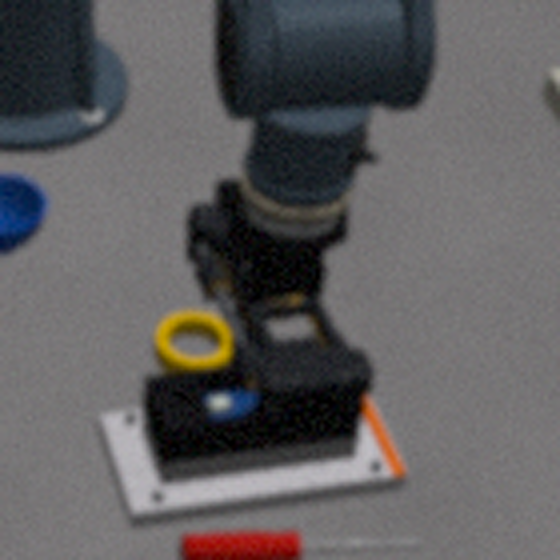

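{"op": "servo_tool", "data": {
  "targets": [
    [0.001,0,0,0],
    [0.0015,0,0,0],
    [0.0015,0,0,0],
    [0.0015,0,0,0],
    [0.0015,0,0,0],
    [0.0015,0,0,0],
    [0.0015,0,0,0],
    [0.0015,0,0,0],
    [0.0015,0,0,0],
    [0.0015,0,0,0]
  ],
  "newtons": 8
}}

```text
clock: 15.85
position: [0.4843, 0.1565, 0.0615]
ee_rot: [0.704, -0.062, 0.704, 0.062]
ft_force: [-1.9, 3.3, 9.1]
finger_gap: 0.056
```

```bash
python3 -c "
from h import *
st()"
```

```text
t 15.85 p [0.4843 0.1565 0.0615] yawz 10.1 F [-1.95  3.34  9.08] T [0.43 0.42 0.08] gap 0.056 q [ 0.09  0.63  1.85 -0.    0.66 -0.08]
```

{"op": "servo_tool", "data": {
  "targets": [
    [0.0,0,0,0],
    [0.0,0,0,0],
    [0.0,0,0,0],
    [0.0,0,0,0],
    [-0.001,0,0,0],
    [-0.015,0,0,0],
    [-0.045,0,0,0],
    [-0.085,0,0,0],
    [-0.13,0,0,0],
    [-0.16,0,0,0]
  ],
  "jaw": 0.086
}}

```text
clock: 17.1
position: [0.4849, 0.1567, 0.2237]
ee_rot: [0.706, -0.062, 0.703, 0.062]
ft_force: [0.4, 0.2, -1.0]
finger_gap: 0.0863
```

```bash
python3 -c "
from h import *
to((.5267,-.117,.22),91)"
```

```text
t 17.1 p [0.4849 0.1567 0.2237] yawz 10.1 F [ 0.43  0.21 -0.98] T [ 0.02 -0.09 -0.03] gap 0.0863 q [ 0.09  0.36  1.71 -0.    1.06 -0.08]
shift [ 0.0038 -0.2768 -0.0069] turn -1.412
```

{"op": "servo_tool", "data": {
  "targets": [
    [0,-0.02,0.0,-0.1],
    [0,-0.055,-0.001,-0.25],
    [0,-0.09,-0.002,-0.42],
    [0,-0.125,-0.003,-0.6],
    [0,-0.16,-0.003,-0.78],
    [0,-0.195,-0.004,-0.95],
    [0,-0.23,-0.004,-1.12],
    [0,-0.26,-0.005,-1.28],
    [0,-0.277,-0.005,-1.412],
    [0.01,-0.277,-0.005,-1.412]
  ]
}}

```text
clock: 18.35
position: [0.5288, -0.1184, 0.2117]
ee_rot: [-0.497, 0.505, -0.496, -0.502]
ft_force: [-0.8, 0.0, -0.5]
finger_gap: 0.0856
```

```bash
python3 -c "
from h import *
to((.528,-.117,.093),91)
pics('9',(270,90,140,140),(130,130,140,120))"
```

```text
t 18.35 p [ 0.5288 -0.1184  0.2117] yawz 90.78 F [-0.82  0.02 -0.49] T [ 0.15 -0.09 -0.04] gap 0.0856 q [-0.43  0.42  1.65  0.    1.06 -2.01]
shift [0.1187 0.0011 0.0016] turn -0.0038
```

View pics/scene_9.png

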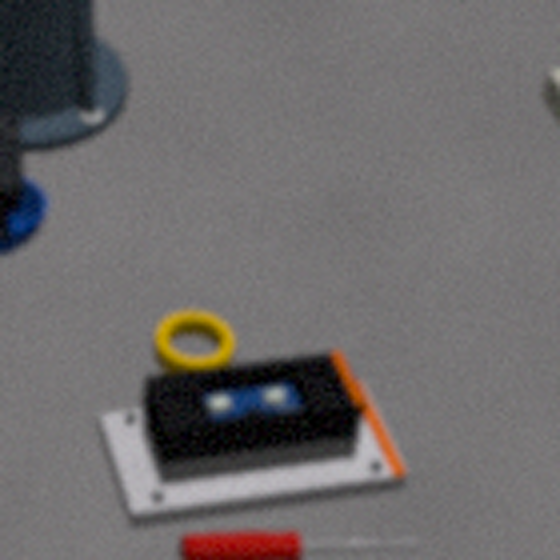

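View pics/top_9.png

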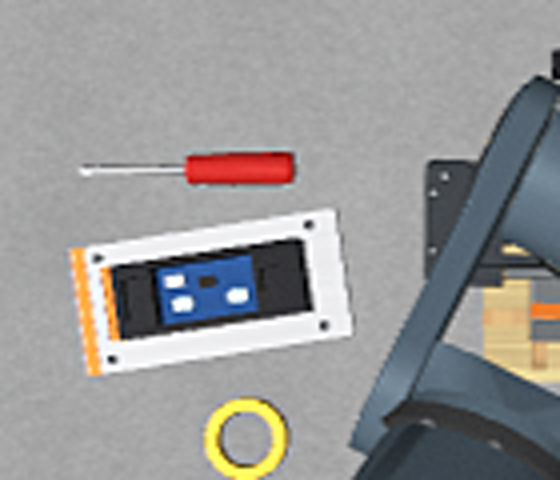

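The tray is home and level on the key plate (scene crop, near 255,410), orange ends together. Going down to the cover.

{"op": "servo_tool", "data": {
  "targets": [
    [0.015,0,0,-0.002],
    [0.03,0,0,-0.002],
    [0.045,0,0,-0.002],
    [0.06,0,0,-0.002],
    [0.075,0,0,-0.002],
    [0.088,0,0,-0.002],
    [0.1,0,0,-0.002],
    [0.11,0,0,-0.002],
    [0.1185,0,0,-0.002],
    [0.1185,0,0,-0.002]
  ]
}}

```text
clock: 19.7
position: [0.5275, -0.1169, 0.0914]
ee_rot: [0.495, -0.504, 0.495, 0.505]
ft_force: [0.8, 0.6, 0.2]
finger_gap: 0.0858
```

```bash
python3 - <<'E'
from h import *
to((.528,-.117,.093),91)
im=cv2.imread('pics/top_9.png');cv2.imwrite('pics/z3.png',cv2.resize(im[220:360,90:330],None,fx=3,fy=3))
E
```

```text
t 19.7 p [ 0.5275 -0.1169  0.0914] yawz 91.1 F [0.81 0.58 0.17] T [ 0.08 -0.13  0.03] gap 0.0858 q [-0.43  0.6   1.75  0.    0.79 -2.01]
shift [-0.0016 -0.0005 -0.0001] turn 0.0017
```

View pics/z3.png

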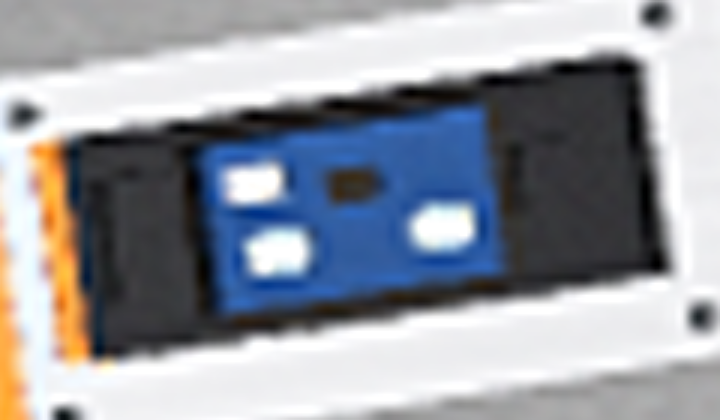

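{"op": "servo_tool", "data": {
  "targets": [
    [-0.001,0,0,0],
    [-0.001,0,0,0],
    [-0.001,0,0,0],
    [-0.001,0,0,0],
    [-0.001,0,0,0],
    [-0.001,0,0,0],
    [-0.001,0,0,0],
    [-0.001,0,0,0],
    [-0.001,0,0,0],
    [-0.001,0,0,0]
  ],
  "jaw": 0.04,
  "newtons": 20
}}

```text
clock: 20.95
position: [0.5279, -0.117, 0.0933]
ee_rot: [-0.495, 0.505, -0.495, -0.505]
ft_force: [0.4, 0.9, 5.5]
finger_gap: 0.0555
```

{"op": "servo_tool", "data": {
  "targets": [
    [-0.008,0,0,0],
    [-0.02,0,0,0],
    [-0.035,0,0,0],
    [-0.055,0,0,0],
    [-0.075,0,0,0],
    [-0.095,0,0,0],
    [-0.115,0,0,0],
    [-0.13,0,0,0],
    [-0.14,0,0,0],
    [-0.14,0,0,0]
  ]
}}

```text
clock: 22.2
position: [0.5282, -0.1172, 0.2338]
ee_rot: [-0.495, 0.505, -0.495, -0.504]
ft_force: [-0.5, -0.2, -1.5]
finger_gap: 0.0558
```

```bash
python3 - <<'E'
from h import *
np.set_printoptions(precision=4,suppress=True)
ux=np.array([-.1753,.9845]);uy=np.array([-.9845,-.1753]);K=np.array([.485,.155])
def z(u,v): u,v=90+(u+.5)/3-.5,220+(v+.5)/3-.5; return 130+(u+.5)/4-.5,130+(v+.5)/4-.5
P=np.array([onz("top",*z(*uv),.078) for uv in [(32,148),(62,360),(630,60),(660,268)]])
for p in P: print(p,(p[:2]-K)@ux*1e3,(p[:2]-K)@uy*1e3)
print(P.mean(0)); d=P[0]+P[1]-P[2]-P[3];print(np.linalg.norm(d)/2,np.degrees(np.arctan2(d[1],d[0])))
to((.4843,.1565,.2),10.1)
pics('10',(150,60,140,140),None)
E
```

```text
[0.4989 0.2329 0.078 ] 74.20690445547748 -27.33231484110003
[0.4463 0.2234 0.078 ] 74.1710158173731 26.106953129327152
[0.5243 0.0839 0.078 ] -76.8509184869229 -26.20183907436565
[0.4726 0.0749 0.078 ] -76.66095337561981 26.20986094100504
[0.4855 0.1538 0.078 ]
0.15094839440398752 99.86218497880824
t 22.2 p [ 0.5282 -0.1172  0.2338] yawz 91.1 F [-0.5  -0.21 -1.54] T [ 0.1  -0.13 -0.02] gap 0.0558 q [-0.42  0.39  1.63 -0.    1.12 -2.02]
shift [0.0336 0.0387 0.2745] turn 1.4138
```

View pics/scene_10.png

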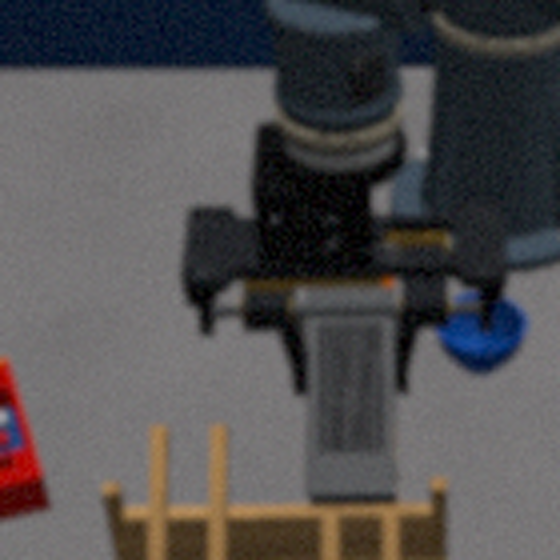

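{"op": "servo_tool", "data": {
  "targets": [
    [0,0.001,0.015,0.1],
    [0,0.003,0.045,0.25],
    [0,0.005,0.075,0.42],
    [0,0.007,0.105,0.6],
    [0,0.009,0.135,0.78],
    [0,0.011,0.165,0.95],
    [0,0.013,0.195,1.12],
    [0.005,0.0145,0.225,1.28],
    [0.02,0.016,0.251,1.414],
    [0.04,0.016,0.251,1.414]
  ],
  "newtons": 15
}}

```text
clock: 23.5
position: [0.5065, 0.1354, 0.1921]
ee_rot: [0.704, -0.063, 0.705, 0.063]
ft_force: [0.8, -0.4, -2.8]
finger_gap: 0.0556
```

{"op": "servo_tool", "data": {
  "targets": [
    [0.01,0,0,0],
    [0.02,0,0,0],
    [0.028,0,0,0],
    [0.036,0,0,0],
    [0.042,0,0,0],
    [0.042,0,0,0],
    [0.042,0,0,0],
    [0.042,0,0,0],
    [0.042,0,0,0],
    [0.042,0,0,0]
  ]
}}

```text
clock: 24.75
position: [0.5071, 0.1336, 0.1512]
ee_rot: [0.704, -0.062, 0.704, 0.062]
ft_force: [0.2, 0.4, -1.9]
finger_gap: 0.0556
```

```bash
python3 - <<'E'
from h import *
to((.5072,.1331,.1336),10.0)
pics('11',(270,90,140,140),(130,130,140,120))
E
```

```text
t 24.75 p [0.5071 0.1336 0.1512] yawz 10.09 F [ 0.24  0.4  -1.87] T [ 0.   -0.05  0.02] gap 0.0556 q [ 0.04  0.49  1.75 -0.    0.9  -0.13]
shift [ 0.0176 -0.0005 -0.    ] turn 0.0015
```

View pics/scene_11.png

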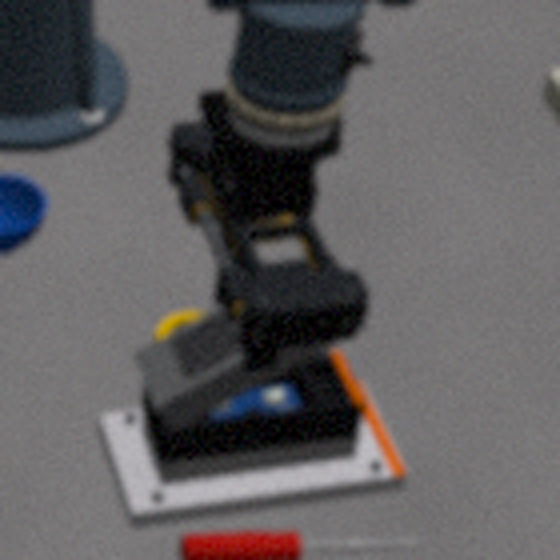

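View pics/top_11.png

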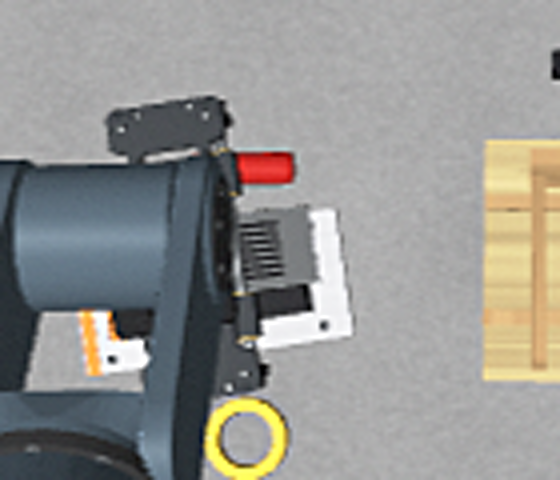

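{"op": "servo_tool", "data": {
  "targets": [
    [0.009,0,0,0],
    [0.0176,0,0,0],
    [0.02,0.004,0,0],
    [0.0229,0.0077,0,0],
    [0.026,0.0112,0,0],
    [0.0291,0.0146,0,0],
    [0.0327,0.0177,0,0],
    [0.0363,0.0205,0,0],
    [0.0363,0.0205,0,0],
    [0.0363,0.0205,0,0]
  ]
}}

```text
clock: 26.1
position: [0.5035, 0.1535, 0.1145]
ee_rot: [0.704, -0.062, 0.704, 0.062]
ft_force: [-0.1, 0.9, -0.4]
finger_gap: 0.056
```

```bash
python3 - <<'E'
from h import *
st()
pics('12',(270,90,140,140),(130,130,140,120))
E
```

```text
t 26.1 p [0.5035 0.1535 0.1145] yawz 10.1 F [-0.12  0.92 -0.38] T [ 0.09 -0.14  0.02] gap 0.056 q [ 0.08  0.55  1.77 -0.    0.82 -0.09]
```

View pics/scene_12.png

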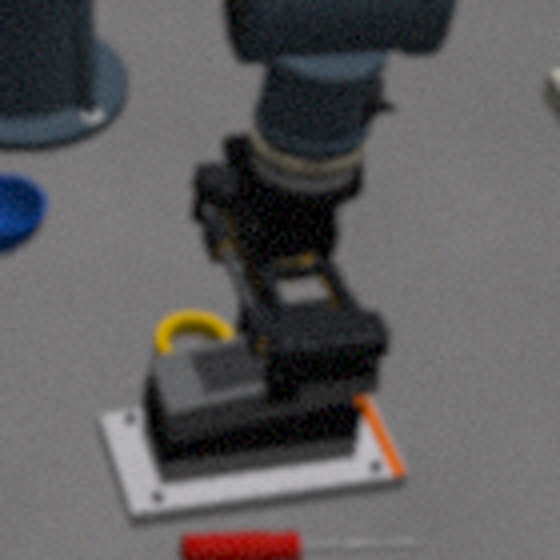

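Pivoting as planned with little force. Finishing the levelling.

{"op": "servo_tool", "data": {
  "targets": [
    [0.002,0.0015,0,0],
    [0.004,0.003,0,0],
    [0.006,0.0042,0,0],
    [0.008,0.005,0,0],
    [0.0088,0.005,0,0],
    [0.0088,0.005,0,0],
    [0.0088,0.005,0,0],
    [0.0088,0.005,0,0],
    [0.0088,0.005,0,0],
    [0.0088,0.005,0,0]
  ]
}}

```text
clock: 27.45
position: [0.5026, 0.1586, 0.106]
ee_rot: [0.704, -0.062, 0.704, 0.062]
ft_force: [-0.1, 1.0, 0.5]
finger_gap: 0.0553
```

```bash
python3 - <<'E'
from h import *
st()
pics('13',(270,90,140,140),(130,130,140,120))
a=cv2.imread('pics/top_13.png');b=cv2.imread('pics/scene_13.png')
cv2.imwrite('pics/z4.png',cv2.resize(a[190:360,190:370],None,fx=3,fy=3)); cv2.imwrite('pics/z5.png',cv2.resize(b[320:490,120:420],None,fx=2.6,fy=2.6))
E
```

```text
t 27.45 p [0.5026 0.1586 0.106 ] yawz 10.08 F [-0.1   0.97  0.53] T [ 0.08 -0.1  -0.01] gap 0.0553 q [ 0.09  0.56  1.78 -0.    0.8  -0.08]
```

View pics/z4.png

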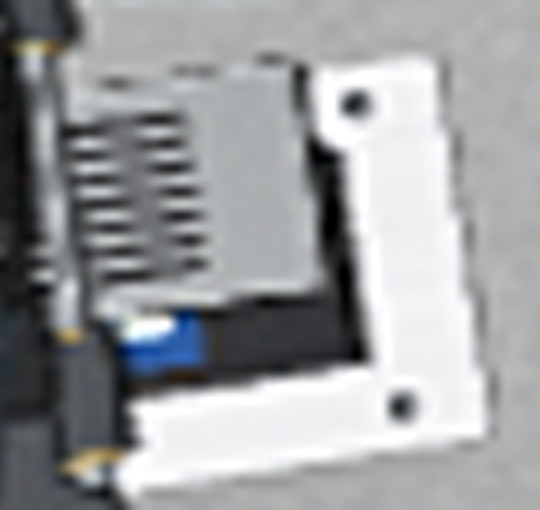

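View pics/z5.png

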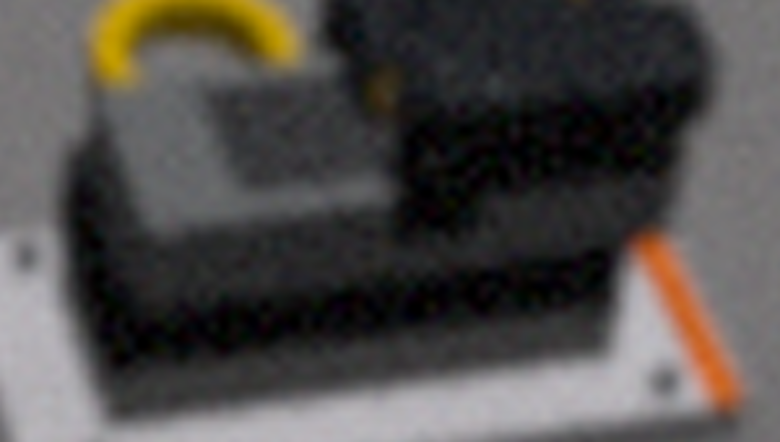

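```bash
python3 - <<'E'
from h import *
np.set_printoptions(precision=1,suppress=True)
ux=np.array([-.1753,.9845]);uy=np.array([-.9845,-.1753]);K=np.array([.485,.155])
def z4(u,v): u,v=190+(u+.5)/3-.5,190+(v+.5)/3-.5; return 130+(u+.5)/4-.5,130+(v+.5)/4-.5
def z5(u,v): u,v=120+(u+.5)/2.6-.5,320+(v+.5)/2.6-.5; return 270+(u+.5)/4-.5,90+(v+.5)/4-.5
def r(p): d=p[:2]-K; return np.array([d@ux,d@uy])*1e3
print("tcp",r(env.sense()["position"]))
print(tri(z5(145,235),z4(296,65)))
for uv in [(296,68),(323,288)]: print(r(onz("top",*z4(*uv),.120)))
for uv in [(145,235),(100,90)]: print("s",r(onz("scene",*z5(*uv),.120)))
print("tray end bottom, z.042",[r(onz("top",*z4(*uv),.042)) for uv in[(340,150),(368,360)]])
print("tray end top, scene .078",r(onz("scene",*z5(95,290),.078)), "z.042 near -,+",r(onz("scene",*z5(108,368),.042)),r(onz("scene",*z5(612,300),.042)))
E
```

```text
tcp [  0.5 -18. ]
(array([0.5, 0.1, 0.1]), np.float64(0.00017027889155156318))
[-76.6 -44.5]
[-75.3   9. ]
s [-77.2 -48.2]
s [-74.5   6.8]
tray end bottom, z.042 [array([-75.2, -28. ]), array([-74.4,  26.3])]
tray end top, scene .078 [-81.4 -27.5] z.042 near -,+ [-73.7 -25.1] [ 73.7 -25.8]
```

{"op": "servo_tool", "data": {
  "targets": [
    [0.0005,0,0,0],
    [0.001,0,0,0],
    [0.0015,0,0,0],
    [0.0015,0,0,0],
    [0.0015,0,0,0],
    [0.0015,0,0,0],
    [0.0015,0,0,0],
    [0.0015,0,0,0],
    [0.0015,0,0,0],
    [0.0015,0,0,0]
  ]
}}

```text
clock: 28.8
position: [0.5026, 0.1587, 0.1057]
ee_rot: [0.705, -0.062, 0.704, 0.062]
ft_force: [-2.1, 1.1, 10.3]
finger_gap: 0.0559
```

```bash
python3 - <<'E'
from h import *
st()
E
```

```text
t 28.8 p [0.5026 0.1587 0.1057] yawz 10.09 F [-2.13  1.09 10.29] T [ 0.03  0.38 -0.04] gap 0.0559 q [ 0.09  0.56  1.78 -0.    0.8  -0.08]
```

{"op": "servo_tool", "data": {
  "targets": [
    [-0.004,0,0,0],
    [-0.0055,0,-0.003,0],
    [-0.0055,0,-0.008,0],
    [-0.0055,0,-0.013,0],
    [-0.0055,0,-0.0184,0],
    [-0.0055,0,-0.0184,0],
    [-0.003,0,-0.0184,0],
    [-0.001,0,-0.0184,0],
    [0.001,0,-0.0184,0],
    [0.001,0,-0.0184,0]
  ]
}}

```text
clock: 30.05
position: [0.4844, 0.1554, 0.1032]
ee_rot: [0.704, -0.062, 0.705, 0.062]
ft_force: [-0.3, 0.4, -2.3]
finger_gap: 0.056
```

```bash
python3 - <<'E'
from h import *
st()
pics('14',(270,90,140,140),(130,130,140,120))
E
```

```text
t 30.05 p [0.4844 0.1554 0.1032] yawz 10.08 F [-0.31  0.36 -2.3 ] T [ 0.03 -0.13  0.03] gap 0.056 q [ 0.09  0.55  1.83 -0.    0.76 -0.09]
```

View pics/scene_14.png

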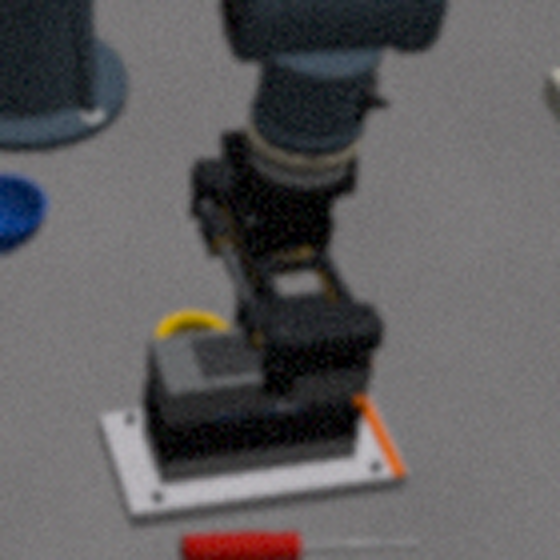

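The lugs have entered (TCP at 0.1032, below the 0.1062 contact height, with no upward force). Lowering to home.

{"op": "servo_tool", "data": {
  "targets": [
    [0.0015,0,0,0],
    [0.003,0,0,0],
    [0.0045,0,0,0],
    [0.0055,0,0,0],
    [0.0065,0,0,0],
    [0.0073,0,0,0],
    [0.008,0,0,0],
    [0.008,0,0,0],
    [0.008,0,0,0],
    [0.008,0,0,0]
  ]
}}

```text
clock: 31.4
position: [0.4845, 0.1556, 0.0958]
ee_rot: [0.704, -0.062, 0.704, 0.062]
ft_force: [-1.3, 0.8, 5.2]
finger_gap: 0.0559
```

```bash
python3 - <<'E'
from h import *
st()
E
```

```text
t 31.4 p [0.4845 0.1556 0.0958] yawz 10.09 F [-1.28  0.83  5.24] T [ 0.1   0.1  -0.02] gap 0.0559 q [ 0.09  0.56  1.83  0.    0.75 -0.09]
```

{"op": "servo_tool", "data": {
  "targets": [
    [0.0005,0,0,0],
    [0.0005,0,0,0],
    [0.0005,0,0,0],
    [0.0005,0,0,0],
    [0.0005,0,0,0],
    [-0.012,0,0,0],
    [-0.035,0,0,0],
    [-0.07,0,0,0],
    [-0.11,0,0,0],
    [-0.13,0,0,0]
  ],
  "jaw": 0.086
}}

```text
clock: 32.65
position: [0.4855, 0.1556, 0.2286]
ee_rot: [0.706, -0.062, 0.703, 0.062]
ft_force: [0.4, 0.6, 0.8]
finger_gap: 0.0862
```

{"op": "servo_tool", "data": {
  "targets": [
    [0,-0.03,0,0],
    [0,-0.07,0,0],
    [0,-0.11,0,0],
    [0,-0.15,0,0],
    [0,-0.19,0,0],
    [0,-0.22,0,0],
    [0,-0.24,0,0],
    [0,-0.25,0,0],
    [0,-0.25,0,0],
    [0,-0.25,0,0]
  ]
}}

```text
clock: 33.9
position: [0.5279, -0.0897, 0.2254]
ee_rot: [0.704, -0.062, 0.705, 0.063]
ft_force: [0.8, 1.0, -0.5]
finger_gap: 0.0862
```

```bash
python3 - <<'E'
from h import *
st()
pics('15',(280,130,120,90),(140,140,100,90),6)
E
```

```text
t 33.9 p [ 0.5279 -0.0897  0.2254] yawz 10.13 F [ 0.85  0.96 -0.47] T [-0.04 -0.12 -0.04] gap 0.0862 q [-0.38  0.4   1.65  0.    1.1  -0.55]
```

View pics/scene_15.png

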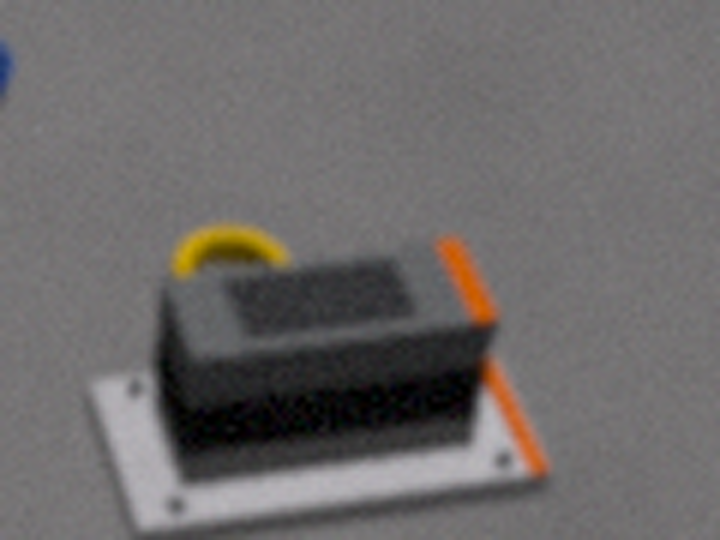

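View pics/top_15.png

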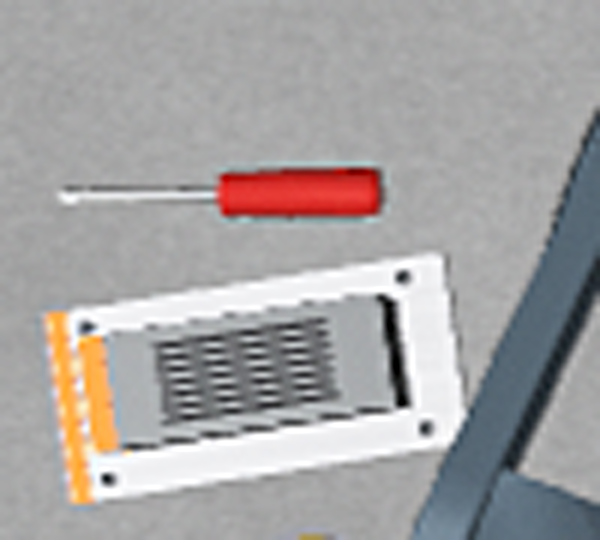

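The cover sits flush and level on the tray (scene crop, near 330,340) with no gap. The orange ends are together, and the tape and screwdriver are where they were. Handing in.

```bash
python3 - <<'E'
from h import *
for p in((.485,.155),):
    r=[tri((280+(a+.5)/6-.5,130+(b+.5)/6-.5),(140+(c+.5)/6-.5,140+(d+.5)/6-.5))[0] for a,b,c,d in[((195),360,380,298),(497,325,78,340)]]
    print(np.round(r,4))
print(env.job_done())
E
```

```text
[[0.5239 0.0859 0.1073]
 [0.5    0.2322 0.1057]]
the job is handed in; nothing more can be done
None
```

The tray is on the key plate and the cover is on the tray, both with their lugs in the pockets and orange ends together. I handed the job in at about 34 s of the 67 s allowed; no verdict is reported.

- **Method:** The tool could only point straight down, so each part came off the rack still tilted 32°. I levelled each one by pivoting its low lug on a flat: the tray on the key plate's top, the cover beside the tray's narrow pocket. I then lifted it a few millimetres, moved it over its pockets and lowered it.
- **Feel:** The tray went about 10 mm below its lug-on-top height and the cover 10.3 mm. Each then pushed back gently (up to about 9 N), so both felt fully home.
- **Height check:** The last two views put two of the cover's top corners at 105.7 and 107.3 mm. Fully home would be 110 mm and standing proud 120 mm. This reads 3–4 mm low, which I put down to picking corners by hand on blurred pictures.
- **Tray position check:** The grip position put the tray about 3 mm further along the base than the camera did. That is well inside the 14 mm limit.
- **Bystanders:** The tape and screwdriver look unmoved in the last pictures. I took no closing picture of the strips, but the arm did not go low near them.

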